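# Put the dressing stock away at the nurses' desk

### The arm

A 6-joint arm with a two-finger parallel gripper is mounted at the origin on the work surface. World frame = base frame: x ahead of the robot, y to its left, z up, the work surface at z = 0. Lengths are in m, angles in degrees, forces in N, time in s.
With the tool pointing down it reaches from about 0.3 to 0.75 m from the base axis. Payload 8.5 kg.
Tool frame: the origin (TCP) lies midway between the tips of the shut fingers; the grasp point (between the pads) lies 19 mm behind it; z points along the fingers, y is the direction in which the jaws open and shut (so a half turn about z gives the same grasp; the last joint's range is limited). The gripper opens to 88 mm and grips with 3 to 60 N. Pads are 18 mm wide; open, the fingers measure 123 mm over their backs; the gripper's body (75 mm by 187 mm) begins 45 mm behind the grasp point.
Start: joints at [-87.508, 21.807, 74.336, -0, 83.858, -12.336], TCP at [0.141, -0.532, 0.239] pointing down, gripper open.
Joint ranges: [-178.18, 178.18], [-50.72, 133.34], [12.68, 142.11], [-81.47, 261.47], [9.98, 163.14], [-165.26, 165.26]. Speed limits (degrees/s): [136.94, 136.94, 180, 180, 180, 180].

### API

Orientations are given as [roll, pitch, yaw] about the fixed x, y, z axes, in that order (R = Rz(yaw) Ry(pitch) Rx(roll)).
In Python, from workcell import ctrl gives the robot as it stands. The module is installed in compiled form; this text tells all that it offers.
- The arm moves only by the shell command python3 -m inch 'ROWS' [FORCE]. ROWS is JSON, a list that holds one entry, the list of rows, each a list of 7 numbers: the shift along the tool's x, y, z in m, then the turn, a rotation vector about the tool's x, y, z in degrees, then the opening in per cent of the stroke, from 0 (shut) to 100 (fully open). A call has 1 to 8 rows; each row is the pose to reach, as a shift and turn from the pose commanded when the call began, along the tool's axes at that moment; what a row does not reach only later rows make up. A row lasts 1/12 s, in which the tool goes at most 41.7 mm and 7.16 degrees, less where a joint would pass 70% of its speed; a pose out of reach is approached as far as the arm can. A call with a gripper value outside its range is refused whole. The fingers move at their own pace and stop on an object; FORCE is the grip in N (left out, the last holds). Time passes only in rows, so rows that repeat a pose let the fingers close. It gives the time, the measured TCP pose, the force and the opening at its end, in the units of the state.
- ctrl.get_state(): the state, without advancing time (a new reading comes with each control period).
- ctrl.grab_frame(name): name is "side" or "top"; returns (picture, depth): 480x640x3 uint8, red, green, blue; 480x640 float32, m along the optical axis (not along the pixel's ray), 0 where there is no reading.
- ctrl.get_calibration(name): a dict with "fovy" (degrees; the focal length in pixels is half the picture's height over the tangent of half this angle, whatever the lens; pixels are square), "cx", "cy" (the principal point, pixels), "k1" (the pictures are not rectified: a ray, as slopes to the right and down, at radius r is drawn at 1 + k1 r^2 times it, then the intrinsics apply), "eye" and "orientation" of the camera in the world. Camera axes: x right, y down, z forward; pixel columns grow to the right and rows downward; lengths in m; the calibration is good to about 2 mm. A picture is of the moment at which its call begins. get_calibration takes no time and is no camera call.
- ctrl.finish_job(): hands the job in, once; it reports no verdict.
The state is a dict: "t": time; "joint_pos": joint angles; "qvel": joint speeds; "tau": joint torques, N m; "position": TCP position; "orientation": TCP orientation; "contact_force": force on the tool from outside, world axes, zero at the start; "torque": the same for the moment, N m; "gripper_width": finger opening in m.
Only numpy, scipy, OpenCV 4.12 (cv2) and the standard library are available. Lean on these libraries where they do the work, as an engineer would, in place of code of your own. Each camera call takes 0.05 s, during which the arm holds its last target. There are 200 camera calls.

### The job

Put the unopened stock that is scattered on the desk away: stand the capped amber bottle in the caddy's narrow bay and the lidded steel jar in its wide bay, put the roll of tape flat over the caddy's post, and let the closed carton go, standing upright, in the upper half of the sloped lane so that it slides down by itself and stays against the stop. Set the bottle, jar and roll down rather than dropping them. Leave the opened, empty bottle, jar and carton and the mug where they stand.

Things in the scene. Friction and masses are not known exactly. Their poses are not given: they have to be found in the camera images.
- bottle: Capped amber medicine bottle with a white cap, standing upright: body 40 mm across up to 64 mm, cap 34 mm across, 85 mm tall in all, about 120 g. Origin: centre of the underside, z up its axis. 
- jar: Lidded steel dressing jar, standing upright: plain cylinder 60 mm across and 60 mm tall with its flat steel lid on, about 160 g. Origin: centre of the underside, z up its axis. 
- roll: Roll of beige adhesive tape lying flat: ring 56 mm outside, hole 36 mm, 30 mm tall, about 60 g. Origin: centre of the underside, z up its axis. 
- carton: Closed cardboard carton with a thin white strip along its top, standing on its base: 70 mm long (its x), 44 mm wide (its y), 50 mm tall, about 110 g; either end may go first. Origin: centre of the underside, z up.
- caddy: Fixed grey caddy, 243 (x) by 96 mm (y). Origin: centre of underside, z up. Floor 8 mm above the desk. Along its middle from -x to +x: deck without walls, with a post 12 mm thick, 35 mm tall above the floor, at x = -79.5 mm; wide bay, 86 x 86 mm inside, centre x = 10.5 mm; narrow bay, 58 (x) by 86 mm inside, centre x = 87.5 mm. Bay walls 5 mm thick, tops 28 mm above the desk.
- lane: Fixed slippery metal lane, 260 x 72 mm. Origin: on the desk below its middle, z up, x level from high end (-x) to low end with stop (+x). Its surface falls 0.38 rad towards +x and is 70 mm high at x = 0. Stop face 124 mm down the slope from the middle, 28 mm high. Rails 64 mm apart, 12 mm above the surface. A carton let go slides by itself; at the stop its origin is at x = 83, z = 37 mm.
- open_bottle: Opened empty amber bottle, no cap, mouth open at the top: 40 mm across, 64 mm tall, to be left alone. Origin: centre of the underside, z up its axis. 
- open_jar: Opened empty steel jar, no lid, mouth open at the top: 60 mm across, 48 mm tall, to be left alone. Origin: centre of the underside, z up its axis. 
- open_carton: Opened empty cardboard carton without its top, 70 mm (its x) by 44 mm (its y), 50 mm tall, to be left alone. Origin: centre of the underside, z up.
- mug: Blue ceramic mug with a handle at its +y side, 76 mm across, 90 mm tall, at the far side of the desk, to be left alone. Origin: centre of the underside, z up its axis. 
There are look-alikes about, which are no part of the job. Leave any green look-alike of the carton alone.

How it is judged:
By the outcome, as a careful person would: the job done as asked, in the order asked, and still so for the second after the job is handed in, with the robot touching nothing.
It also fails if it takes over 102 s, if anything falls off the work surface, if the arm or the gripper's body presses on something with over 40 N, if the wrist force passes 120 N, or if a joint passes its speed limit or range.

## Working session

There is one attempt and no reset: what is moved stays moved. The work goes in short steps, Python scripts to look and compute and a shell command to move; the robot and the scene stay as the last step left them, time stands still between calls to the robot, and variables do not carry over. Pictures are saved under pics/ and viewed, about 12 in all and at most 16, crops included, and the job is handed in when it is done.

```bash
mkdir -p pics; cat > h.py <<'E'
import numpy as np, cv2, json
from workcell import ctrl
from scipy.spatial.transform import Rotation as R
def cam(n):
    c=ctrl.get_calibration(n); f=240/np.tan(np.radians(c["fovy"])/2)
    return c,f
def rot(o):
    o=np.array(o,float)
    return o if o.shape==(3,3) else R.from_euler('xyz',o,degrees=True).as_matrix()
def slopes(n,uv):
    c,f=cam(n); p=(np.atleast_2d(uv)-[c["cx"],c["cy"]])/f
    q=p.copy()
    for _ in range(20): q=p/(1+c["k1"]*(q**2).sum(1,keepdims=True))
    return np.c_[q,np.ones(len(q))]
def ray(n,uv,z):
    c,_=cam(n); d=slopes(n,uv)@rot(c["orientation"]).T; e=np.array(c["eye"])
    return e+d*((z-e[2])/d[:,2])[:,None]
def cloud(n,depth):
    v,u=np.mgrid[0:480,0:640]; s=slopes(n,np.c_[u.ravel(),v.ravel()].astype(float))
    c,_=cam(n); P=(s*depth.reshape(-1,1))@rot(c["orientation"]).T+np.array(c["eye"])
    P[depth.ravel()==0]=np.nan
    return P.reshape(480,640,3)
def grab(n,fn):
    p,d=ctrl.grab_frame(n); cv2.imwrite(f"pics/{fn}.png",p[:,:,::-1]); np.savez(f"pics/{fn}.npz",p=p,d=d); return p,d
E
python3 - <<'E'
from h import *
for n in("top","side"):
    print(n,ctrl.get_calibration(n)); grab(n,n+"0")
print(ctrl.get_state())
E
```

```text
top {'fovy': 53.932266850239756, 'cx': 321.1948397127436, 'cy': 239.27671021153523, 'k1': -0.10068437807119823, 'eye': array([ 0.43348169, -0.01510001,  0.95133996]), 'orientation': array([-171.44598586,    1.732014  ,  -91.15154747])}
side {'fovy': 54.280890236423204, 'cx': 311.11776828483954, 'cy': 240.37620088332628, 'k1': -0.08558257636860032, 'eye': array([0.41702643, 0.83347991, 0.61500615]), 'orientation': array([-123.81858914,    0.97095041, -171.04457462])}
{'t': 0.1, 'joint_pos': array([-8.75072953e+01,  2.18353048e+01,  7.43758524e+01,  2.25065819e-04,
        8.38583519e+01, -1.23347664e+01]), 'qvel': array([ 0.02882263, -0.11063508, -0.04760181,  0.00701878, -0.00179644,
        0.14680873]), 'tau': array([ 4.59816452e-03, -4.38652861e+01, -2.24911541e+01,  7.15462491e-02,
        3.42175900e-02, -7.81570930e-05]), 'position': array([ 0.14074781, -0.53144387,  0.23824346]), 'orientation': array([-1.79932143e+02, -1.50673254e-02,  1.48274380e+01]), 'contact_force': array([-0.21912395, -0.58870836, -0.26983479]), 'torque': array([ 0.01191275, -0.02806449, -0.04760259]), 'gripper_width': 0.08781543146475229}
```

View pics/top0.png

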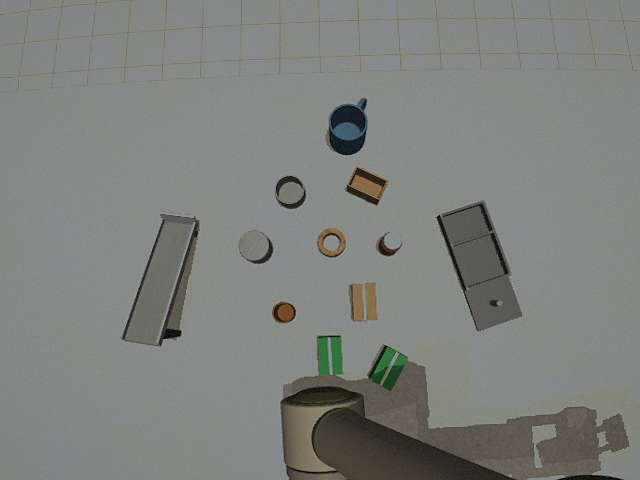

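View pics/side0.png

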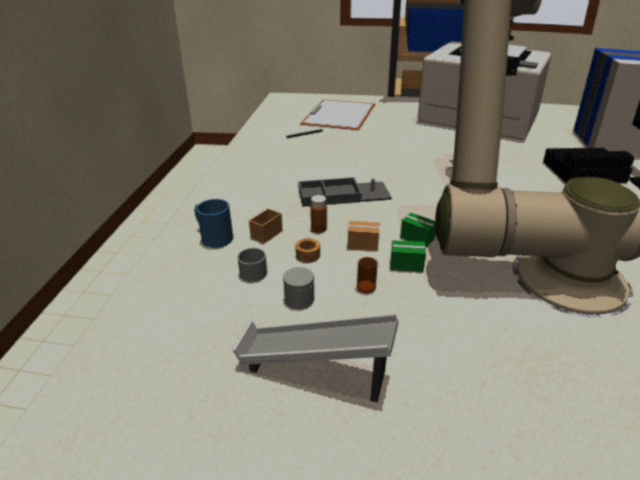

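The top view shows the bottle (390,243), jar (255,246), roll (331,242) and closed carton with its strip (364,301). The opened ones are at (284,312), (290,191) and (367,184), and the mug is at (347,128). The green look-alikes are at (330,355) and (388,367), the lane is at left with its stop at the top, and the caddy is at right with its post at (497,302).

```bash
python3 - <<'E'
from h import *
Z=np.load("pics/top0.npz"); p,d=Z["p"],Z["d"]; P=cloud("top",d)
print("desk z", np.nanmedian(P[150:180,220:260,2]),np.nanmedian(P[380:400,150:250,2]),np.nanmedian(P[300:340,400:450,2]))
m=((P[:,:,2]>0.012)).astype(np.uint8); m[370:]=0; m[:100]=0
n,l,s,c=cv2.connectedComponentsWithStats(m)
top={}
for i in range(1,n):
    if s[i,4]<60: continue
    k=l==i; z=P[:,:,2][k]; zt=np.nanpercentile(z,90)
    pts=np.argwhere(k&(P[:,:,2]>zt-0.008))[:,::-1].astype(np.float32)
    h=cv2.convexHull(pts); r=cv2.minAreaRect(h); q=ray("top",cv2.boxPoints(r),zt)
    (cx,cy),rad=cv2.minEnclosingCircle(h); cc=ray("top",[[cx,cy]],zt)[0]
    e=q[1]-q[0]; f=q[2]-q[1]; 
    print(i,s[i].tolist(),"zt %.3f"%zt,"circ",cc[:2].round(4),"rectc",q.mean(0)[:2].round(4),"sides",[round(float(np.hypot(*v[:2])),4) for v in(e,f)],"angs",[round(float(np.degrees(np.arctan2(v[1],v[0]))),1) for v in(e,f)])
def px(n,pts):
    from scipy.optimize import fsolve
for name,uv,z in [("lane hi corners",[[122,339],[160,346]],.118),("stop corners",[[161,214],[198,218]],.05),("caddy corners",[[437,214],[485,202],[511,272]],.028),("caddy deck",[[478,330],[522,316]],.008),("post",[[497,303]],.043)]:
    print(name,ray("top",np.array(uv,float),z)[:,:2].round(4).tolist())
for uv in[(140,335),(150,300),(160,270),(170,235),(480,265),(470,222),(495,320),(497,302),(390,239)]:
    print(uv,P[uv[1],uv[0]].round(4))
E
python3 -c "
import cv2;a=cv2.imread('pics/top0.png');b=cv2.resize(a[190:360,110:210],None,fx=3.5,fy=3.5,interpolation=2);c=cv2.resize(a[190:360,430:530],None,fx=3.5,fy=3.5,interpolation=2);cv2.imwrite('pics/c0.png',cv2.hconcat([b,c]))"
```

```text
desk z -0.0004820889323254307 -6.8444077427898264e-06 0.00029124150078785327
1 [329, 100, 38, 54, 1273] zt 0.089 circ [ 0.7909 -0.0475] rectc [ 0.7908 -0.047 ] sides [0.072, 0.076] angs [-91.7, 177.8]
2 [347, 166, 41, 38, 500] zt 0.050 circ [ 0.6791 -0.0836] rectc [ 0.6794 -0.0838] sides [0.0464, 0.0701] angs [-25.9, -117.4]
3 [275, 175, 31, 33, 386] zt 0.048 circ [0.6711 0.0704] rectc [0.671  0.0701] sides [0.0578, 0.0589] angs [-91.8, 179.2]
4 [438, 200, 74, 91, 1154] zt 0.030 circ [ 0.5548 -0.2936] rectc [ 0.5557 -0.2942] sides [0.1011, 0.1601] angs [-72.0, -164.6]
5 [120, 211, 79, 136, 5459] zt 0.112 circ [0.4175 0.3287] rectc [0.4177 0.3301] sides [0.079, 0.0811] angs [-10.4, -101.4]
9 [318, 228, 28, 29, 406] zt 0.031 circ [ 0.5665 -0.0101] rectc [ 0.5667 -0.0103] sides [0.0534, 0.0557] angs [-91.4, 178.4]
10 [239, 231, 34, 33, 854] zt 0.061 circ [0.5588 0.1385] rectc [0.5592 0.1383] sides [0.0583, 0.056] angs [-91.5, 179.8]
13 [379, 232, 23, 24, 411] zt 0.086 circ [ 0.5586 -0.1235] rectc [ 0.5587 -0.1235] sides [0.0319, 0.0314] angs [-46.5, -137.3]
30 [352, 284, 25, 37, 854] zt
[... 466 characters left out ...]
8.2]
55 [373, 345, 35, 25, 550] zt 0.052 circ [ 0.3321 -0.116 ] rectc [ 0.3328 -0.1166] sides [0.0476, 0.0449] angs [-29.8, -119.0]
lane hi corners [[0.3871, 0.369], [0.3747, 0.2978]]
stop corners [[0.6285, 0.3279], [0.6182, 0.2521]]
caddy corners [[0.6182, -0.222], [0.6406, -0.3207], [0.4986, -0.3626]]
caddy deck [[0.3871, -0.2957], [0.4116, -0.3864]]
post [[0.4388, -0.3253]]
(140, 335) [0.394  0.3369 0.1142]
(150, 300) [0.4572 0.3293 0.0898]
(160, 270) [0.5152 0.3209 0.0647]
(170, 235) [0.5881 0.3136 0.0347]
(480, 265) [ 0.5159 -0.3079  0.0073]
(470, 222) [ 0.6034 -0.2921  0.0117]
(495, 320) [ 0.4057 -0.3298  0.0118]
(497, 302) [ 0.4407 -0.3256  0.0423]
(390, 239) [ 0.5614 -0.1188  0.0875]
```

View pics/c0.png

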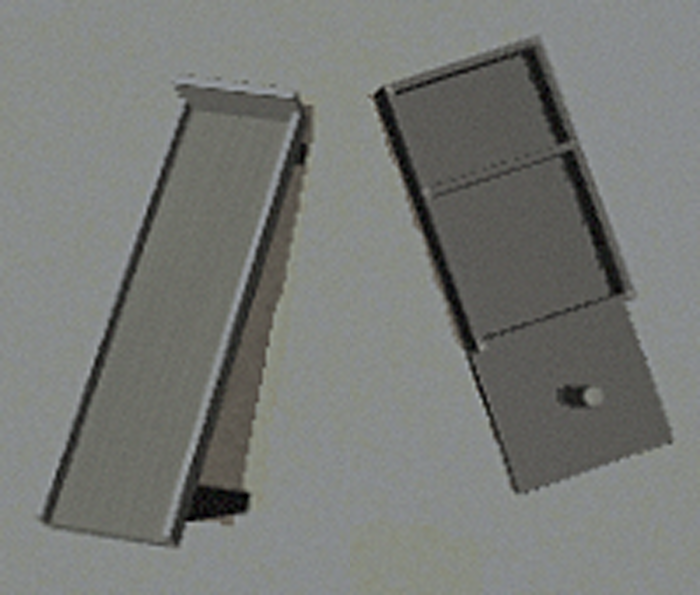

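Sizes and heights match the spec, and the caddy post agrees with the wall-derived pose to 1.5 mm. Bottle first, plus a closer fit of the lane.

```bash
cat > go.py <<'E'
# tool-frame shift and turn to a world TCP target: x y z yaw [tilt about world axis via roll pitch]
import sys; from h import *
s=ctrl.get_state(); a=[float(v) for v in sys.argv[1:]]
A=rot(s["orientation"]); B=R.from_euler('xyz',[a[4] if len(a)>4 else 180,a[5] if len(a)>5 else 0,a[3]],degrees=True).as_matrix()
dp=A.T@(np.array(a[:3])-s["position"])
print("shift",dp.round(4).tolist(),"turn",R.from_matrix(A.T@B).as_rotvec(degrees=True).round(2).tolist(),"rows",round(float(np.linalg.norm(dp))/.0417,1))
E
python3 - <<'E'
from h import *
Z=np.load("pics/top0.npz"); P=cloud("top",Z["d"])
q=P[205:350,115:205].reshape(-1,3); q=q[q[:,2]>.02]
for th in(-9,-10,-11):
  t=np.radians(th); ex=np.array([np.cos(t),np.sin(t)]); ey=np.array([-ex[1],ex[0]])
  u=(q[:,:2]-[.5,.312])@ex; v=(q[:,:2]-[.5,.312])@ey
  print(th,"u",np.percentile(u,[.3,99.7]).round(4),[np.percentile(v[(u>a)&(u<a+.04)],[1,50,99]).round(4).tolist() for a in(-.11,-.06,-.01,.04,.08)])
k=(np.abs(v)<.025)&(u<.09); print("z fit",np.polyfit(u[k],q[k,2],1))
E
python3 go.py 0.5587 -0.1235 0.20 14.8
```

```text
-9 u [-0.1217  0.13  ] [[-0.033, -0.0002, 0.0387], [-0.0334, 0.0051, 0.0391], [-0.0325, 0.0054, 0.0396], [-0.0326, 0.0059, 0.0395], [-0.0329, 0.0056, 0.0391]]
-10 u [-0.1217  0.1301] [[-0.0346, -0.0016, 0.0372], [-0.0342, 0.0045, 0.0384], [-0.0321, 0.0055, 0.04], [-0.0317, 0.007, 0.0406], [-0.0311, 0.0072, 0.0408]]
-11 u [-0.1217  0.13  ] [[-0.0362, -0.0036, 0.0356], [-0.0352, 0.0036, 0.0378], [-0.032, 0.0055, 0.0404], [-0.0307, 0.0078, 0.0416], [-0.0295, 0.0093, 0.0424]]
z fit [-0.39523728  0.06977411]
shift [0.5084, -0.2874, 0.0387] turn [-0.07, -0.02, 0.03] rows 14.0
```

```bash
python3 -m inch '[[[0.036,-0.020,0.003,0,0,0,100],[0.072,-0.040,0.006,0,0,0,100],[0.108,-0.061,0.008,0,0,0,100],[0.144,-0.081,0.011,0,0,0,100],[0.180,-0.101,0.014,0,0,0,100],[0.215,-0.121,0.016,0,0,0,100],[0.25,-0.1413,0.019,0,0,0,100],[0.254,-0.1437,0.019,0,0,0,100]]]'
python3 -m inch '[[[0.036,-0.020,0.003,0,0,0,100],[0.072,-0.040,0.006,0,0,0,100],[0.108,-0.061,0.008,0,0,0,100],[0.144,-0.081,0.011,0,0,0,100],[0.180,-0.101,0.014,0,0,0,100],[0.215,-0.121,0.016,0,0,0,100],[0.25,-0.1413,0.019,0,0,0,100],[0.254,-0.1437,0.0197,0,0,0,100]]]'
python3 go.py 0.5587 -0.1235 0.027 14.8
```

```text
t: 0.77
position: [0.3523, -0.3233, 0.2193]
orientation: [-179.9, -0.0, 15.1]
contact_force: [-0.5, 0.6, 0.4]
gripper_width: 0.0882
t: 1.43
position: [0.561, -0.1199, 0.199]
orientation: [-179.9, -0.0, 15.1]
contact_force: [-0.9, -0.3, 0.3]
gripper_width: 0.0882
shift [-0.0032, 0.0031, 0.172] turn [-0.08, -0.01, 0.28] rows 4.1
```

```bash
python3 -m inch '[[[-0.003,0.003,0.035,0,0,0,100],[-0.003,0.003,0.07,0,0,0,100],[-0.003,0.003,0.105,0,0,0,100],[-0.003,0.003,0.14,0,0,0,100],[-0.003,0.003,0.16,0,0,0,100],[-0.003,0.003,0.172,0,0,0,100],[-0.003,0.003,0.172,0,0,0,100],[-0.003,0.003,0.172,0,0,0,100]]]' 15
python3 -m inch '[[[0,0,0,0,0,0,0],[0,0,0,0,0,0,0],[0,0,0,0,0,0,0],[0,0,0,0,0,0,0],[0,0,0,0,0,0,0],[0,0,0,0,0,0,0],[0,0,0,0,0,0,0],[0,0,0,0,0,0,0]]]' 15
python3 go.py 0.5587 -0.1235 0.16 14.8; python3 -c "
from h import *
grab('side','s1')"
```

```text
t: 2.1
position: [0.5559, -0.128, 0.0279]
orientation: [-180.0, 0.1, 14.8]
contact_force: [-0.2, 0.5, -0.6]
gripper_width: 0.088
t: 2.77
position: [0.5561, -0.1273, 0.0281]
orientation: [-180.0, -0.0, 14.8]
contact_force: [-0.5, 0.9, 1.6]
gripper_width: 0.0392
shift [0.0035, -0.0031, -0.1319] turn [-0.01, -0.0, 0.03] rows 3.2
```

View pics/s1.png

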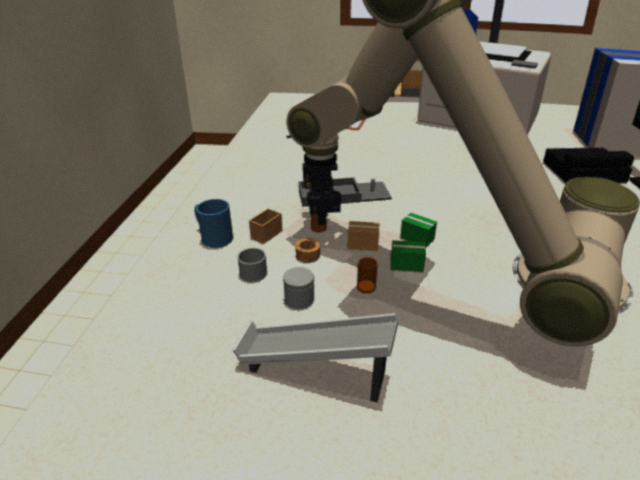

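Grip is at 39 mm, so the bottle is held. Lifting and carrying it to the narrow bay.

```bash
python3 -m inch '[[[0,0,-0.02,0,0,0,0],[0,0,-0.05,0,0,0,0],[0,0,-0.075,0,0,0,0],[0,0,-0.09,0,0,0,0],[0,0,-0.09,0,0,0,0],[0,0,-0.09,0,0,0,0]]]' 20
python3 go.py 0.598 -0.283 0.115 15.4
```

```text
t: 3.32
position: [0.5561, -0.1275, 0.1179]
orientation: [180.0, -0.0, 14.8]
contact_force: [-0.4, 0.0, -2.2]
gripper_width: 0.039
shift [0.0007, 0.1611, 0.0029] turn [0.02, -0.02, -0.57] rows 3.9
```

```bash
python3 -m inch '[[[0.001,0.02,0,0,0,-0.6,0],[0.001,0.05,0,0,0,-0.6,0],[0.001,0.085,0,0,0,-0.6,0],[0.001,0.12,0,0,0,-0.6,0],[0.001,0.145,0,0,0,-0.6,0],[0.001,0.161,0.003,0,0,-0.6,0],[0.001,0.161,0.003,0,0,-0.6,0],[0.001,0.161,0.003,0,0,-0.6,0]]]'
python3 -m inch '[[[0,0,0,0,0,0,0],[0,0,0,0,0,0,0],[0,0,0,0,0,0,0]]]'
python3 go.py 0.598 -0.283 0.045 15.4; python3 -c "
from h import *
p,d=grab('top','t2');cv2.imwrite('pics/t2c.png',cv2.resize(p[180:340,360:540,::-1],None,fx=4,fy=3.7))"
```

```text
t: 3.98
position: [0.5975, -0.2828, 0.1126]
orientation: [-179.8, 0.1, 15.4]
contact_force: [-0.9, 0.2, -1.8]
gripper_width: 0.0395
t: 4.23
position: [0.5983, -0.2818, 0.1151]
orientation: [-180.0, 0.0, 15.5]
contact_force: [0.2, -0.7, -1.0]
gripper_width: 0.0393
shift [-0.0006, 0.0011, 0.0701] turn [-0.02, 0.01, 0.09] rows 1.7
```

View pics/t2c.png

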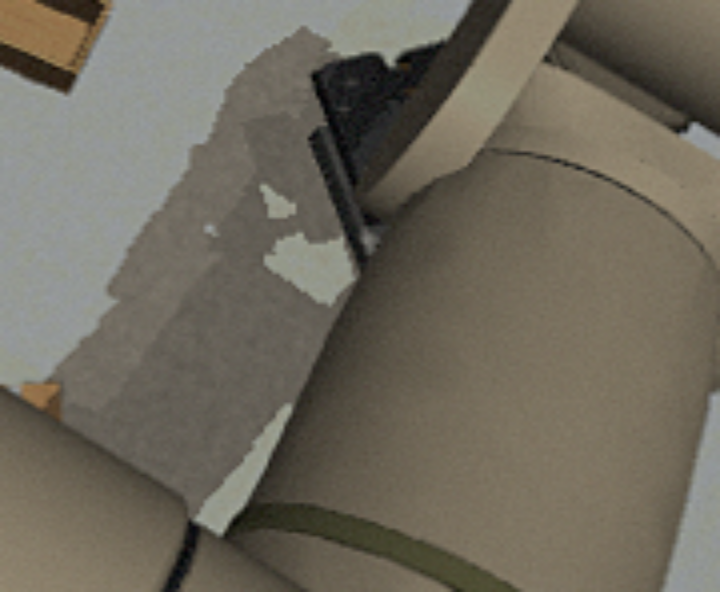

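The arm hides the bay here, so I'll lower by dead reckoning and watch the force.

```bash
python3 -m inch '[[[0,0.001,0.02,0,0,0,0],[0,0.001,0.04,0,0,0,0],[0,0.001,0.06,0,0,0,0],[0,0.001,0.07,0,0,0,0],[0,0.001,0.073,0,0,0,0],[0,0.001,0.074,0,0,0,0],[0,0.001,0.074,0,0,0,0],[0,0.001,0.074,0,0,0,0]]]'
python3 -m inch '[[[0,0,0.001,0,0,0,0],[0,0,0.002,0,0,0,0],[0,0,0.003,0,0,0,0],[0,0,0.004,0,0,0,0],[0,0,0.004,0,0,0,0],[0,0,0.004,0,0,0,0]]]'
python3 -c "
from h import *
p,d=grab('side','s3');cv2.imwrite('pics/s3c.png',cv2.resize(p[140:240,260:420,::-1],None,fx=5,fy=5))"
```

```text
t: 4.95
position: [0.5991, -0.2841, 0.0423]
orientation: [179.9, -0.1, 15.4]
contact_force: [0.7, 0.2, -1.5]
gripper_width: 0.0395
t: 5.45
position: [0.5985, -0.2838, 0.037]
orientation: [-180.0, 0.0, 15.4]
contact_force: [0.3, -0.3, -0.9]
gripper_width: 0.0394
```

View pics/s3c.png

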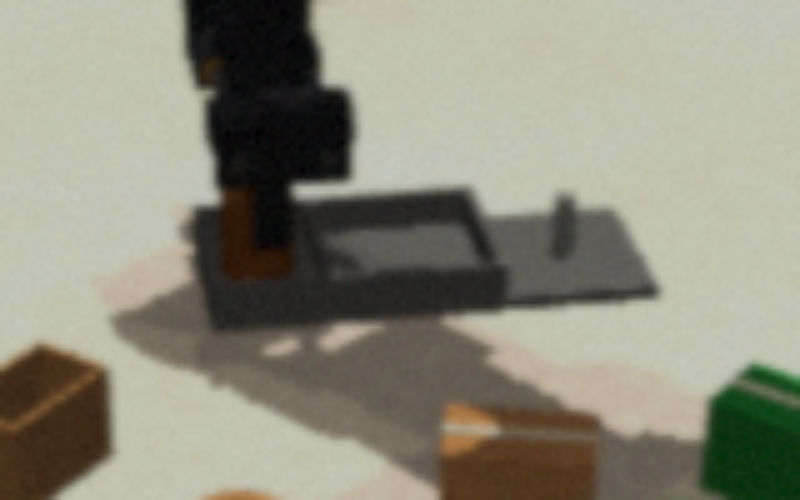

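The bottle is inside the narrow bay. I'll touch it down and release.

```bash
python3 -m inch '[[[0,0,0.0005,0,0,0,0],[0,0,0.001,0,0,0,0],[0,0,0.001,0,0,0,0],[0,0,0.001,0,0,0,0]]]'
python3 -m inch '[[[0,0,0.0005,0,0,0,0],[0,0,0.001,0,0,0,0],[0,0,0.001,0,0,0,0],[0,0,0.001,0,0,0,0]]]'
```

```text
t: 5.83
position: [0.5986, -0.2839, 0.0362]
orientation: [180.0, -0.0, 15.4]
contact_force: [-0.1, 0.3, -0.4]
gripper_width: 0.0396
t: 6.17
position: [0.5987, -0.2839, 0.0361]
orientation: [180.0, -0.0, 15.4]
contact_force: [-2.5, 1.3, 7.0]
gripper_width: 0.0396
```

```bash
python3 -m inch '[[[0,0,0,0,0,0,100],[0,0,0,0,0,0,100],[0,0,0,0,0,0,100],[0,0,0,0,0,0,100],[0,0,0,0,0,0,100],[0,0,0,0,0,0,100]]]'
python3 -m inch '[[[0,0,-0.02,0,0,0,100],[0,0,-0.05,0,0,0,100],[0,0,-0.08,0,0,0,100],[0,0,-0.115,0,0,0,100],[0,0,-0.14,0,0,0,100],[0,0,-0.14,0,0,0,100]]]'
python3 go.py 0.559 0.139 0.16 15
```

```text
t: 6.67
position: [0.5986, -0.2838, 0.0349]
orientation: [-180.0, 0.0, 15.4]
contact_force: [-0.5, -0.8, -0.3]
gripper_width: 0.0774
t: 7.17
position: [0.6001, -0.2849, 0.1812]
orientation: [179.5, -0.4, 15.4]
contact_force: [-0.1, -0.4, 0.2]
gripper_width: 0.0881
shift [0.073, -0.4197, 0.0184] turn [0.45, -0.37, 0.43] rows 10.2
```

```bash
python3 -m inch '[[[0.007,-0.04,0.002,0,0,0,100],[0.014,-0.08,0.004,0,0,0,100],[0.021,-0.12,0.006,0,0,0,100],[0.028,-0.16,0.008,0,0,0,100],[0.035,-0.2,0.01,0,0,0,100],[0.042,-0.24,0.011,0,0,0,100],[0.049,-0.28,0.012,0,0,0,100],[0.056,-0.32,0.014,0,0,0,100]]]'
python3 -m inch '[[[0.007,-0.04,0.002,0,0,0,100],[0.014,-0.08,0.004,0,0,0,100],[0.017,-0.1,0.004,0,0,0,100],[0.017,-0.1,0.004,0,0,0,100],[0.017,-0.1,0.004,0,0,0,100]]]'
python3 go.py 0.559 0.139 0.027 15.4
```

```text
t: 7.83
position: [0.5667, 0.0414, 0.1606]
orientation: [-180.0, 0.0, 15.4]
contact_force: [1.6, 0.7, -0.2]
gripper_width: 0.0882
t: 8.25
position: [0.5569, 0.1411, 0.1565]
orientation: [180.0, 0.0, 15.5]
contact_force: [0.2, -0.5, -0.3]
gripper_width: 0.0883
shift [0.0016, 0.0025, 0.1295] turn [0.01, 0.04, 0.15] rows 3.1
```

```bash
python3 -m inch '[[[0.002,0.003,0.035,0,0,0,100],[0.002,0.003,0.07,0,0,0,100],[0.002,0.003,0.1,0,0,0,100],[0.002,0.003,0.12,0,0,0,100],[0.002,0.003,0.129,0,0,0,100],[0.002,0.003,0.129,0,0,0,100],[0.002,0.003,0.129,0,0,0,100]]]' 20
python3 -m inch '[[[0,0,0,0,0,0,0],[0,0,0,0,0,0,0],[0,0,0,0,0,0,0],[0,0,0,0,0,0,0],[0,0,0,0,0,0,0],[0,0,0,0,0,0,0],[0,0,0,0,0,0,0]]]' 20
python3 -m inch '[[[0,0,-0.02,0,0,0,0],[0,0,-0.05,0,0,0,0],[0,0,-0.085,0,0,0,0],[0,0,-0.11,0,0,0,0],[0,0,-0.12,0,0,0,0],[0,0,-0.12,0,0,0,0],[0,0,-0.12,0,0,0,0]]]' 25
python3 go.py 0.5253 -0.3026 0.145 15.4
```

```text
t: 8.83
position: [0.5606, 0.1372, 0.0286]
orientation: [180.0, -0.0, 15.4]
contact_force: [-0.1, 0.7, -0.3]
gripper_width: 0.0882
t: 9.42
position: [0.5602, 0.1382, 0.0287]
orientation: [180.0, -0.1, 15.4]
contact_force: [-1.8, 0.3, 6.4]
gripper_width: 0.0596
t: 10.0
position: [0.5594, 0.138, 0.1468]
orientation: [-180.0, 0.1, 15.4]
contact_force: [-0.1, -0.6, -2.2]
gripper_width: 0.0591
shift [-0.1501, 0.4157, 0.0019] turn [-0.02, 0.09, 0.03] rows 10.6
```

```bash
python3 -m inch '[[[-0.006,0.017,0,0,0,0,0],[-0.018,0.05,0,0,0,0,0],[-0.032,0.088,0,0,0,0,0],[-0.045,0.125,0,0,0,0,0],[-0.059,0.163,0,0,0,0,0],[-0.072,0.2,0,0,0,0,0],[-0.085,0.236,0,0,0,0,0],[-0.098,0.272,0,0,0,0,0]]]'
python3 -m inch '[[[-0.013,0.036,0,0,0,0,0],[-0.026,0.072,0,0,0,0,0],[-0.039,0.108,0,0,0,0,0],[-0.048,0.133,0,0,0,0,0],[-0.052,0.143,0,0,0,0,0],[-0.052,0.143,0,0,0,0,0],[-0.052,0.143,0,0,0,0,0],[-0.052,0.143,0,0,0,0,0]]]'
python3 go.py 0.5253 -0.3026 0.044 15.4
```

```text
t: 10.67
position: [0.5365, -0.1517, 0.1456]
orientation: [-179.8, 0.2, 15.4]
contact_force: [1.0, 0.3, -1.9]
gripper_width: 0.0594
t: 11.33
position: [0.5258, -0.3, 0.1472]
orientation: [-179.9, 0.1, 15.5]
contact_force: [-0.0, 0.6, -1.5]
gripper_width: 0.0597
shift [-0.0011, 0.0026, 0.1032] turn [-0.11, 0.05, 0.11] rows 2.5
```

```bash
python3 -m inch '[[[-0.001,0.003,0.03,0,0,0,0],[-0.001,0.003,0.06,0,0,0,0],[-0.001,0.003,0.085,0,0,0,0],[-0.001,0.003,0.098,0,0,0,0],[-0.001,0.003,0.103,0,0,0,0],[-0.001,0.003,0.103,0,0,0,0],[-0.001,0.003,0.103,0,0,0,0],[-0.001,0.003,0.103,0,0,0,0]]]'
python3 -m inch '[[[0,0,0.001,0,0,0,0],[0,0,0.002,0,0,0,0],[0,0,0.003,0,0,0,0],[0,0,0.004,0,0,0,0],[0,0,0.004,0,0,0,0],[0,0,0.004,0,0,0,0]]]'
python3 -c "
from h import *
p,d=grab('side','s4');cv2.imwrite('pics/s4c.png',cv2.resize(p[140:240,260:420,::-1],None,fx=5,fy=5))"
```

```text
t: 12.0
position: [0.5263, -0.3049, 0.0464]
orientation: [179.9, -0.1, 15.5]
contact_force: [-0.3, 0.7, -1.8]
gripper_width: 0.0593
t: 12.5
position: [0.5256, -0.305, 0.041]
orientation: [-180.0, 0.0, 15.4]
contact_force: [0.2, -0.6, -0.8]
gripper_width: 0.0594
```

View pics/s4c.png

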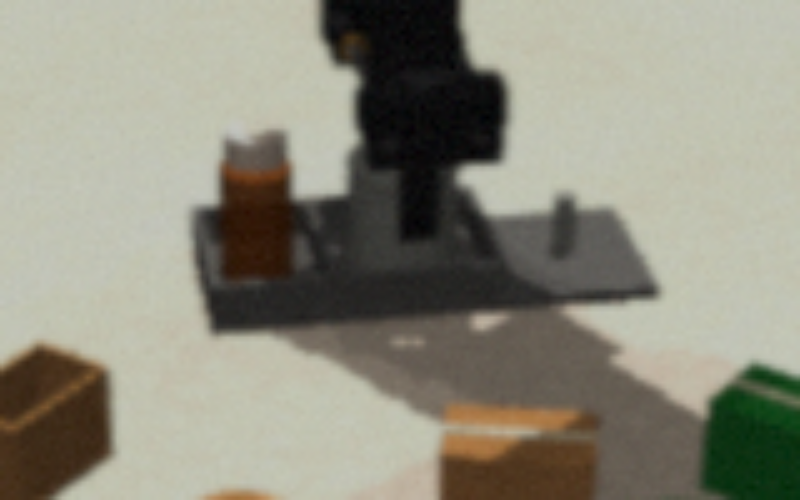

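The bottle stands in its bay (crop 255,220) and the jar is inside the wide bay. Touching the jar down.

```bash
python3 -m inch '[[[0,0,0.001,0,0,0,0],[0,0,0.002,0,0,0,0],[0,0,0.003,0,0,0,0],[0,0,0.003,0,0,0,0],[0,0,0.003,0,0,0,0],[0,0,0.003,0,0,0,0]]]'
python3 -m inch '[[[0,0,0.0005,0,0,0,0],[0,0,0.001,0,0,0,0],[0,0,0.001,0,0,0,0],[0,0,0.001,0,0,0,0]]]'
```

```text
t: 13.05
position: [0.5256, -0.305, 0.038]
orientation: [-180.0, 0.0, 15.4]
contact_force: [-0.8, 0.9, -1.2]
gripper_width: 0.0594
t: 13.38
position: [0.5256, -0.305, 0.037]
orientation: [-180.0, 0.0, 15.4]
contact_force: [0.7, 0.6, -2.5]
gripper_width: 0.0594
```

```bash
python3 -m inch '[[[0,0,0.0005,0,0,0,0],[0,0,0.001,0,0,0,0],[0,0,0.001,0,0,0,0],[0,0,0.001,0,0,0,0]]]'

```

```text
t: 13.72
position: [0.5257, -0.3051, 0.0367]
orientation: [180.0, -0.0, 15.4]
contact_force: [-1.8, 0.7, 5.3]
gripper_width: 0.0597
```

Contact at 5 N. Releasing and rising, then on to the roll.

```bash
python3 -m inch '[[[0,0,0,0,0,0,100],[0,0,0,0,0,0,100],[0,0,0,0,0,0,100],[0,0,0,0,0,0,100],[0,0,0,0,0,0,100]]]'
python3 -m inch '[[[0,0,-0.02,0,0,0,100],[0,0,-0.05,0,0,0,100],[0,0,-0.08,0,0,0,100],[0,0,-0.1,0,0,0,100],[0,0,-0.11,0,0,0,100],[0,0,-0.11,0,0,0,100]]]'
python3 go.py 0.5666 -0.0102 0.14 15.4
```

```text
t: 14.13
position: [0.5256, -0.305, 0.0359]
orientation: [-180.0, 0.0, 15.4]
contact_force: [0.2, -0.3, 0.5]
gripper_width: 0.0875
t: 14.63
position: [0.5262, -0.3055, 0.148]
orientation: [179.8, -0.1, 15.4]
contact_force: [0.3, -0.2, 0.4]
gripper_width: 0.0881
shift [0.1175, -0.2739, 0.0074] turn [0.19, -0.13, 0.03] rows 7.1
```

```bash
python3 -m inch '[[[0.016,-0.037,0,0,0,0,100],[0.032,-0.074,0,0,0,0,100],[0.048,-0.111,0,0,0,0,100],[0.064,-0.148,0,0,0,0,100],[0.08,-0.185,0,0,0,0,100],[0.096,-0.222,0.007,0,0,0,100],[0.11,-0.257,0.007,0,0,0,100],[0.1175,-0.274,0.007,0,0,0,100]]]'
python3 -m inch '[[[0,0,0,0,0,0,100],[0,0,0,0,0,0,100],[0,0,0,0,0,0,100]]]'
python3 go.py 0.5666 -0.0102 0.005 15.4
```

```text
t: 15.3
position: [0.5649, -0.0056, 0.1369]
orientation: [-179.9, 0.2, 15.6]
contact_force: [0.7, -0.0, -0.5]
gripper_width: 0.088
t: 15.55
position: [0.5657, -0.0104, 0.138]
orientation: [-180.0, 0.1, 15.4]
contact_force: [-0.5, 0.2, 0.2]
gripper_width: 0.0882
shift [0.0012, 0.0001, 0.133] turn [-0.03, 0.09, -0.0] rows 3.2
```

```bash
python3 -m inch '[[[0.001,0,0.035,0,0,0,100],[0.001,0,0.07,0,0,0,100],[0.001,0,0.1,0,0,0,100],[0.001,0,0.12,0,0,0,100],[0.001,0,0.129,0,0,0,100],[0.001,0,0.132,0,0,0,100],[0.001,0,0.132,0,0,0,100],[0.001,0,0.132,0,0,0,100]]]' 12
python3 -m inch '[[[0,0,0,0,0,0,0],[0,0,0,0,0,0,0],[0,0,0,0,0,0,0],[0,0,0,0,0,0,0],[0,0,0,0,0,0,0],[0,0,0,0,0,0,0],[0,0,0,0,0,0,0]]]' 12
python3 -m inch '[[[0,0,-0.02,0,0,0,0],[0,0,-0.05,0,0,0,0],[0,0,-0.085,0,0,0,0],[0,0,-0.11,0,0,0,0],[0,0,-0.12,0,0,0,0],[0,0,-0.12,0,0,0,0],[0,0,-0.12,0,0,0,0]]]' 15
python3 go.py 0.4386 -0.327 0.13 15.4
```

```text
t: 16.22
position: [0.5676, -0.01, 0.0081]
orientation: [179.9, -0.1, 15.4]
contact_force: [0.3, 1.0, 0.1]
gripper_width: 0.0878
t: 16.8
position: [0.567, -0.0093, 0.0073]
orientation: [180.0, -0.0, 15.4]
contact_force: [-0.9, 0.2, 3.1]
gripper_width: 0.0558
t: 17.38
position: [0.5665, -0.0093, 0.126]
orientation: [-180.0, 0.1, 15.4]
contact_force: [0.1, 0.4, -0.2]
gripper_width: 0.0557
shift [-0.2078, 0.2723, -0.0039] turn [-0.03, 0.06, 0.03] rows 8.2
```

```bash
python3 -m inch '[[[-0.011,0.015,0,0,0,0,0],[-0.034,0.045,0,0,0,0,0],[-0.058,0.077,0,0,0,0,0],[-0.082,0.109,0,0,0,0,0],[-0.107,0.141,0,0,0,0,0],[-0.131,0.173,0,0,0,0,0],[-0.155,0.204,0,0,0,0,0],[-0.177,0.234,0,0,0,0,0]]]'
python3 -m inch '[[[-0.016,0.021,0,0,0,0,0],[-0.026,0.033,0,0,0,0,0],[-0.0305,0.0385,0,0,0,0,0],[-0.0305,0.0385,0,0,0,0,0],[-0.0305,0.0385,0,0,0,0,0],[-0.0305,0.0385,0,0,0,0,0]]]'
python3 go.py 0.4386 -0.327 0.055 15.4
```

```text
t: 18.05
position: [0.4567, -0.2832, 0.1247]
orientation: [-179.8, 0.1, 15.4]
contact_force: [0.6, -0.4, -0.9]
gripper_width: 0.0559
t: 18.55
position: [0.4397, -0.326, 0.1264]
orientation: [-179.9, 0.0, 15.5]
contact_force: [0.5, 0.6, -0.3]
gripper_width: 0.056
shift [-0.0013, 0.0008, 0.0714] turn [-0.08, 0.03, 0.1] rows 1.7
```

Lower to just above the post tip, then check before going over it.

```bash
python3 -m inch '[[[-0.001,0.001,0.025,0,0,0,0],[-0.001,0.001,0.05,0,0,0,0],[-0.001,0.001,0.065,0,0,0,0],[-0.001,0.001,0.07,0,0,0,0],[-0.001,0.001,0.07,0,0,0,0],[-0.001,0.001,0.07,0,0,0,0],[-0.001,0.001,0.07,0,0,0,0]]]'
python3 -c "
from h import *
p,d=grab('side','s5');a=p[140:240,260:420,::-1]
q,d=grab('top','t5');b=q[240:340,420:540,::-1]
cv2.imwrite('pics/s5c.png',cv2.vconcat([cv2.resize(a,(480,300)),cv2.resize(b,(480,300))]))"
```

```text
t: 19.13
position: [0.4393, -0.3286, 0.0581]
orientation: [179.9, -0.0, 15.5]
contact_force: [-0.6, -0.6, -1.2]
gripper_width: 0.0559
```

View pics/s5c.png

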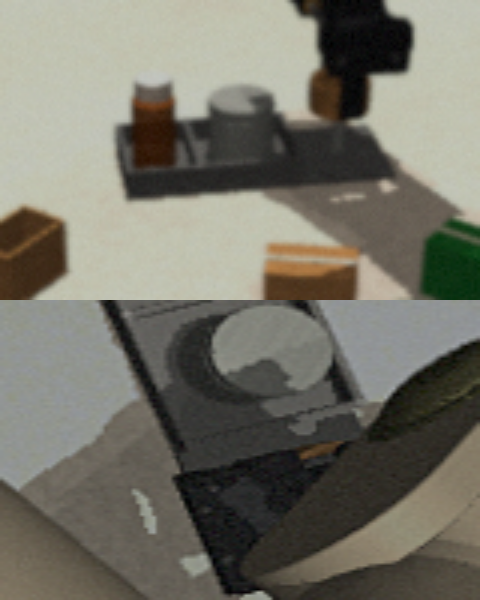

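The roll sits centred over the post (crop 340,130), and the bottle and jar stand in their bays. Lowering.

```bash
python3 -m inch '[[[0,0,0.01,0,0,0,0],[0,0,0.02,0,0,0,0],[0,0,0.03,0,0,0,0],[0,0,0.036,0,0,0,0],[0,0,0.038,0,0,0,0],[0,0,0.038,0,0,0,0],[0,0,0.038,0,0,0,0]]]'
python3 -m inch '[[[0,0,0,0,0,0,0],[0,0,0,0,0,0,0],[0,0,0,0,0,0,0]]]'
```

```text
t: 19.82
position: [0.4387, -0.3285, 0.019]
orientation: [-180.0, 0.0, 15.4]
contact_force: [-0.6, -0.2, -1.2]
gripper_width: 0.0557
t: 20.07
position: [0.4388, -0.3286, 0.0194]
orientation: [180.0, -0.0, 15.4]
contact_force: [-0.2, -0.4, -1.3]
gripper_width: 0.0559
```

```bash
python3 -m inch '[[[0,0,0.001,0,0,0,0],[0,0,0.002,0,0,0,0],[0,0,0.003,0,0,0,0],[0,0,0.003,0,0,0,0],[0,0,0.003,0,0,0,0]]]'
python3 -m inch '[[[0,0,0.0005,0,0,0,0],[0,0,0.001,0,0,0,0],[0,0,0.001,0,0,0,0],[0,0,0.001,0,0,0,0]]]'
```

```text
t: 20.48
position: [0.4387, -0.3285, 0.016]
orientation: [-180.0, 0.0, 15.4]
contact_force: [-0.3, -0.5, -0.1]
gripper_width: 0.0556
t: 20.82
position: [0.4387, -0.3285, 0.0153]
orientation: [180.0, -0.0, 15.4]
contact_force: [-0.5, 1.1, 4.5]
gripper_width: 0.0558
```

```bash
python3 -m inch '[[[0,0,0,0,0,0,100],[0,0,0,0,0,0,100],[0,0,0,0,0,0,100],[0,0,0,0,0,0,100],[0,0,0,0,0,0,100]]]'
python3 -m inch '[[[0,0,-0.02,0,0,0,100],[0,0,-0.05,0,0,0,100],[0,0,-0.08,0,0,0,100],[0,0,-0.11,0,0,0,100],[0,0,-0.14,0,0,0,100],[0,0,-0.14,0,0,0,100]]]'
python3 go.py 0.4485 -0.0696 0.15 1.4
```

```text
t: 21.23
position: [0.4387, -0.3285, 0.015]
orientation: [-180.0, 0.0, 15.4]
contact_force: [-0.8, -0.2, -0.1]
gripper_width: 0.0872
t: 21.73
position: [0.4402, -0.33, 0.1606]
orientation: [179.5, -0.2, 15.4]
contact_force: [0.3, -0.5, 0.2]
gripper_width: 0.0878
shift [0.0773, -0.2489, 0.0087] turn [0.48, -0.31, 14.04] rows 6.3
```

```bash
python3 -m inch '[[[0.011,-0.036,0,0,0,2,100],[0.022,-0.072,0,0,0,4,100],[0.033,-0.108,0,0,0,6,100],[0.044,-0.144,0,0,0,8,100],[0.055,-0.18,0,0,0,10,100],[0.066,-0.214,0.004,0,0,12,100],[0.074,-0.238,0.004,0,0,14,100],[0.077,-0.249,0.004,0,0,14,100]]]'
python3 -m inch '[[[0,0,0,0,0,0,100],[0,0,0,0,0,0,100],[0,0,0,0,0,0,100]]]'
python3 go.py 0.4485 -0.0696 0.019 1.4
python3 -c "
from h import *
p,d=grab('side','s6');a=p[140:280,260:460,::-1]
cv2.imwrite('pics/s6c.png',cv2.resize(a,(800,560)))"
```

```text
t: 22.4
position: [0.4461, -0.0651, 0.1506]
orientation: [-179.9, 0.1, 1.5]
contact_force: [0.1, -0.1, 0.3]
gripper_width: 0.0881
t: 22.65
position: [0.4469, -0.0692, 0.151]
orientation: [180.0, -0.0, 1.4]
contact_force: [-0.5, -0.9, -0.9]
gripper_width: 0.0882
shift [0.0015, 0.0004, 0.132] turn [0.02, -0.01, 0.01] rows 3.2
```

View pics/s6c.png

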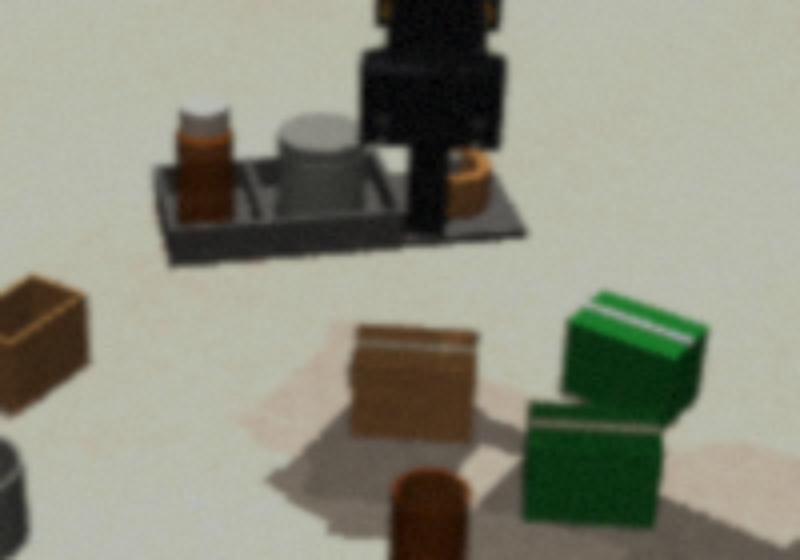

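The roll is on its post, with the bottle and jar in place. Now the carton, gripped high so the fingertips clear the lane's rails.

```bash
python3 -m inch '[[[0.0015,0,0.035,0,0,0,100],[0.0015,0,0.07,0,0,0,100],[0.0015,0,0.1,0,0,0,100],[0.0015,0,0.12,0,0,0,100],[0.0015,0,0.13,0,0,0,100],[0.0015,0,0.13,0,0,0,100],[0.0015,0,0.13,0,0,0,100]]]' 15
python3 -m inch '[[[0,0,0,0,0,0,0],[0,0,0,0,0,0,0],[0,0,0,0,0,0,0],[0,0,0,0,0,0,0],[0,0,0,0,0,0,0],[0,0,0,0,0,0,0],[0,0,0,0,0,0,0]]]' 18
python3 -m inch '[[[0,0,-0.02,0,0,0,0],[0,0,-0.05,0,0,0,0],[0,0,-0.085,0,0,0,0],[0,0,-0.12,0,0,0,0],[0,0,-0.15,0,0,0,0],[0,0,-0.17,0,0,0,0],[0,0,-0.18,0,0,0,0],[0,0,-0.18,0,0,0,0]]]' 20
cat > lane.py <<'E'
from h import *
import subprocess,sys
# carton held: base is h below TCP. place at lane-x u, gap g normal to surface
u,g,h=[float(v) for v in sys.argv[1:4]]; th=.38; yaw=-9
Y=R.from_euler('z',yaw,degrees=True); n=Y.apply([np.sin(th),0,np.cos(th)])
s=np.array([.5005,.315,0])+Y.apply([u,0,.07-u*np.tan(th)])
t=s+n*(g+h); print("tcp",t.round(4))
# tool z = -n, tool x down-slope
x=Y.apply([np.cos(th),0,-np.sin(th)]); B=np.c_[x,np.cross(-n,x),-n]
e=R.from_matrix(B).as_euler('xyz',degrees=True)
subprocess.run([sys.executable,"go.py",*[str(v) for v in(*t,e[2],e[0],e[1])]])
E
python3 lane.py -0.05 0.06 0.02
```

```text
t: 23.28
position: [0.4483, -0.0689, 0.0209]
orientation: [-180.0, 0.0, 1.4]
contact_force: [0.1, 0.0, 0.1]
gripper_width: 0.0881
t: 23.87
position: [0.4483, -0.0679, 0.0212]
orientation: [180.0, -0.0, 1.4]
contact_force: [0.7, -0.7, 2.1]
gripper_width: 0.0441
t: 24.53
position: [0.4488, -0.0681, 0.2031]
orientation: [179.9, -0.2, 1.4]
contact_force: [1.1, -0.0, -2.4]
gripper_width: 0.0437
shift [0.0412, -0.3855, 0.0382] turn [2.07, -21.94, 10.3] rows 9.3
tcp [0.4804 0.3182 0.1643]
```

```bash
python3 -m inch '[[[0.003,-0.02,0,0,0,0,0],[0.007,-0.055,0,0.3,-3,1.4,0],[0.011,-0.09,0,0.6,-6,2.8,0],[0.015,-0.128,0,0.9,-9,4.2,0],[0.019,-0.166,0,1.2,-12,5.6,0],[0.023,-0.204,0,1.5,-15,7,0],[0.027,-0.242,0,1.8,-18,8.4,0],[0.03,-0.28,0,2.07,-21.9,10.3,0]]]'
python3 -m inch '[[[0,0,0,0,0,0,0],[0,0,0,0,0,0,0]]]'
python3 lane.py -0.05 0.06 0.0212
```

```text
t: 25.2
position: [0.4706, 0.2148, 0.2]
orientation: [180.0, 22.2, -9.0]
contact_force: [1.2, -0.2, -0.9]
gripper_width: 0.0438
t: 25.37
position: [0.4709, 0.2139, 0.199]
orientation: [-180.0, 22.1, -8.9]
contact_force: [0.2, -0.3, -2.1]
gripper_width: 0.0438
shift [0.0069, -0.1045, 0.0335] turn [0.04, 0.36, 0.13] rows 2.6
tcp [0.4809 0.3181 0.1654]
```

```bash
python3 -m inch '[[[0.001,-0.02,0,0,0,0,0],[0.003,-0.055,0,0,0.3,0,0],[0.005,-0.085,0.005,0,0.3,0,0],[0.007,-0.1,0.02,0,0.3,0,0],[0.007,-0.1045,0.033,0,0.3,0,0],[0.007,-0.1045,0.033,0,0.3,0,0],[0.007,-0.1045,0.033,0,0.3,0,0],[0.007,-0.1045,0.033,0,0.3,0,0]]]'
python3 lane.py -0.05 0.006 0.0212
python3 -c "
from h import *
p,d=grab('side','s7');a=p[240:420,210:430,::-1]
q,d=grab('top','t7');b=q[180:360,90:310,::-1]
cv2.imwrite('pics/s7c.png',cv2.vconcat([cv2.resize(a,(366,300)),cv2.resize(b,(366,300))]))"
```

```text
t: 26.03
position: [0.4823, 0.3158, 0.1686]
orientation: [-179.9, 21.6, -9.1]
contact_force: [0.5, 0.4, -0.0]
gripper_width: 0.0438
shift [-0.0007, -0.002, 0.0576] turn [-0.1, -0.16, -0.05] rows 1.4
tcp [0.4611 0.3212 0.1152]
```

View pics/s7c.png

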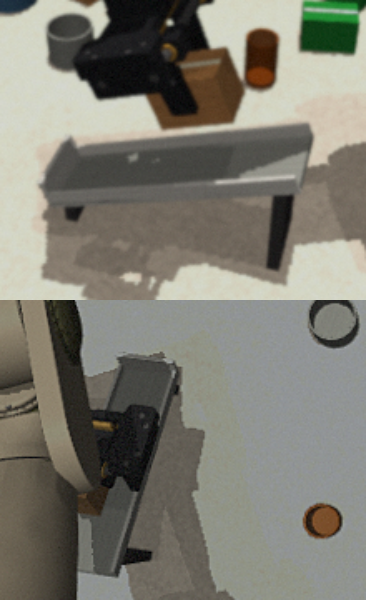

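The carton is aligned with the lane above its upper half. Lowering along the lane normal.

```bash
python3 -m inch '[[[0,-0.002,0.015,0,0,0,0],[0,-0.002,0.03,0,0,0,0],[0,-0.002,0.043,0,0,0,0],[0,-0.002,0.05,0,0,0,0],[0,-0.002,0.054,0,0,0,0],[0,-0.002,0.054,0,0,0,0],[0,-0.002,0.054,0,0,0,0],[0,-0.002,0.054,0,0,0,0]]]'
python3 lane.py -0.05 0.002 0.0212
```

```text
t: 26.8
position: [0.463, 0.322, 0.1185]
orientation: [-179.9, 21.6, -9.0]
contact_force: [0.8, -0.0, -1.3]
gripper_width: 0.0435
shift [-0.0005, 0.0011, 0.0077] turn [-0.11, -0.19, 0.01] rows 0.2
tcp [0.4596 0.3215 0.1115]
```

```bash
python3 -m inch '[[[0,0.001,0.002,0,0,0,0],[0,0.001,0.004,0,0,0,0],[0,0.001,0.006,0,0,0,0],[0,0.001,0.006,0,0,0,0],[0,0.001,0.006,0,0,0,0]]]'
python3 -m inch '[[[0,0,0.0005,0,0,0,0],[0,0,0.001,0,0,0,0],[0,0,0.001,0,0,0,0],[0,0,0.001,0,0,0,0]]]'
python3 lane.py -0.05 0.000 0.0212
python3 -c "
from h import *
p,d=grab('side','s8');a=p[280:400,220:420,::-1]
cv2.imwrite('pics/s8c.png',cv2.resize(a,(800,480)))"
```

```text
t: 27.22
position: [0.46, 0.3214, 0.1121]
orientation: [-179.9, 21.7, -9.0]
contact_force: [0.1, -0.2, -1.1]
gripper_width: 0.044
t: 27.55
position: [0.4597, 0.3215, 0.1113]
orientation: [-179.9, 21.7, -9.0]
contact_force: [0.4, -0.4, -1.2]
gripper_width: 0.0436
shift [-0.0002, 0.0001, 0.0018] turn [-0.07, -0.11, 0.02] rows 0.0
tcp [0.4589 0.3216 0.1097]
```

View pics/s8c.png

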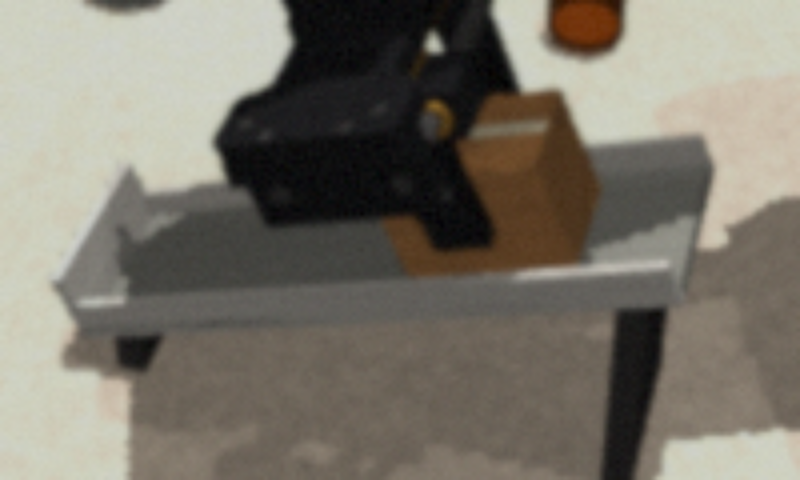

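```bash
python3 -m inch '[[[0,0,0.0005,0,0,0,0],[0,0,0.001,0,0,0,0],[0,0,0.001,0,0,0,0],[0,0,0.001,0,0,0,0]]]'
python3 -m inch '[[[0,0,0.0005,0,0,0,0],[0,0,0.001,0,0,0,0],[0,0,0.001,0,0,0,0],[0,0,0.001,0,0,0,0]]]'
```

```text
t: 27.93
position: [0.4594, 0.3215, 0.1104]
orientation: [-179.9, 21.7, -9.0]
contact_force: [0.9, -0.6, -0.7]
gripper_width: 0.044
t: 28.27
position: [0.4594, 0.3216, 0.1103]
orientation: [-179.9, 21.6, -9.0]
contact_force: [1.1, -1.3, 6.5]
gripper_width: 0.0438
```

Contact. Release.

```bash
python3 -m inch '[[[0,0,0,0,0,0,100],[0,0,0,0,0,0,100],[0,0,0,0,0,0,100],[0,0,0,0,0,0,100],[0,0,0,0,0,0,100],[0,0,0,0,0,0,100],[0,0,0,0,0,0,100],[0,0,0,0,0,0,100]]]'
python3 -m inch '[[[0,0,0,0,0,0,100],[0,0,0,0,0,0,100],[0,0,0,0,0,0,100],[0,0,0,0,0,0,100],[0,0,0,0,0,0,100],[0,0,0,0,0,0,100]]]'
python3 -c "
from h import *
p,d=grab('side','s9');a=p[280:400,220:420,::-1]
cv2.imwrite('pics/s9c.png',cv2.resize(a,(600,360)))"
```

```text
t: 28.93
position: [0.459, 0.3216, 0.1094]
orientation: [-179.9, 21.7, -9.0]
contact_force: [-0.0, -0.8, -1.5]
gripper_width: 0.088
t: 29.43
position: [0.459, 0.3216, 0.1094]
orientation: [-179.9, 21.7, -9.0]
contact_force: [-0.7, -0.3, 0.3]
gripper_width: 0.0879
```

View pics/s9c.png

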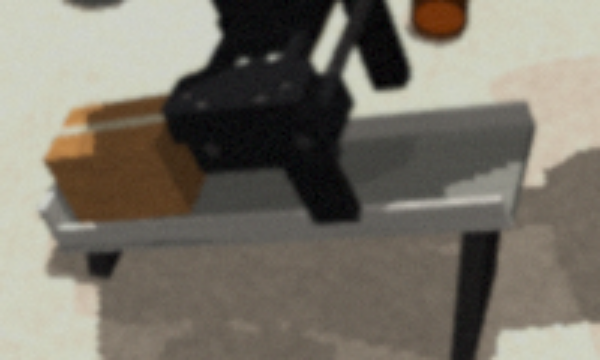

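The carton slid down and stands against the stop. Retreating and taking a final check.

```bash
python3 -m inch '[[[0,0,-0.02,0,0,0,100],[0,0,-0.05,0,0,0,100],[0,0,-0.085,0,0,0,100],[0,0,-0.12,0,0,0,100],[0,0,-0.14,0,0,0,100],[0,0,-0.14,0,0,0,100]]]'
python3 -m inch '[[[-0.02,0,-0.01,0,0,0,100],[-0.05,0,-0.02,0,0,0,100],[-0.08,0,-0.03,0,0,0,100],[-0.11,0,-0.04,0,0,0,100],[-0.14,0,-0.04,0,0,0,100],[-0.14,0,-0.04,0,0,0,100],[-0.14,0,-0.04,0,0,0,100],[-0.14,0,-0.04,0,0,0,100]]]'
python3 - <<'E'
from h import *
p,d=grab('top','t10'); q,_=grab('side','s10')
P=cloud("top",d); P0=cloud("top",np.load("pics/top0.npz")["d"])
def rep(n,box,z0):
    x,y,w,h=box; k=np.zeros((480,640),bool); k[y:y+h,x:x+w]=1
    for nm,Q in(("was",P0),("now",P)):
        m=k&(Q[:,:,2]>z0); print(n,nm,m.sum(),np.nanmedian(Q[m],0).round(4) if m.any() else "")
for n,b in dict(mug=(320,95,55,65),ocarton=(342,162,50,46),ojar=(270,172,40,40),obottle=(268,299,32,28),g1=(314,331,32,50),g2=(368,340,44,36)).items(): rep(n,b,.02)
c=np.array([.5152,-.3054]);t=np.radians(15.4)
for n,u,z in(("roll",-79.5,.03),("jar",10.5,.055),("bottle",87.5,.075)):
    w=c+u/1000*np.array([np.cos(t),np.sin(t)])
    m=(np.hypot(P[:,:,0]-w[0],P[:,:,1]-w[1])<.042)&(P[:,:,2]>z)
    print(n,"target",w.round(4),"top pts",m.sum(),np.nanmean(P[m],0).round(4) if m.any() else "")
Y=np.radians(-9); s=np.array([.5005,.315])+.083*np.array([np.cos(Y),np.sin(Y)])
m=(np.hypot(P[:,:,0]-s[0],P[:,:,1]-s[1])<.06)&(P[:,:,2]>.066); print("carton target",s.round(4),np.nanmean(P[m],0).round(4),m.sum())
cv2.imwrite('pics/f.png',cv2.vconcat([p[:,:,::-1],q[:,:,::-1]])[::1,::1]); a=cv2.imread('pics/f.png'); cv2.imwrite('pics/f.png',cv2.resize(a,(400,600),interpolation=3))
E
```

```text
t: 29.98
position: [0.5121, 0.3132, 0.2434]
orientation: [-179.7, 21.3, -9.0]
contact_force: [0.7, 0.5, -0.2]
gripper_width: 0.0882
t: 30.65
position: [0.3963, 0.3312, 0.3272]
orientation: [-180.0, 21.7, -9.0]
contact_force: [0.4, -0.2, -0.4]
gripper_width: 0.0878
mug was 1201 [ 0.8053 -0.0505  0.0649]
mug now 1191 [ 0.8053 -0.0504  0.0659]
ocarton was 434 [ 0.6839 -0.0824  0.043 ]
ocarton now 430 [ 0.6837 -0.0824  0.0426]
ojar was 329 [0.6744 0.0717 0.0417]
ojar now 330 [0.6749 0.0714 0.0419]
obottle was 183 [0.4314 0.0889 0.061 ]
obottle now 181 [0.4303 0.0889 0.0612]
g1 was 928 [ 0.3496 -0.0024  0.0501]
g1 now 926 [ 0.3498 -0.0025  0.05  ]
g2 was 707 [ 0.3323 -0.1127  0.05  ]
g2 now 706 [ 0.3322 -0.1127  0.0499]
roll target [ 0.4386 -0.3265] top pts 470 [ 0.4403 -0.3265  0.0377]
jar target [ 0.5253 -0.3026] top pts 781 [ 0.526  -0.3025  0.0675]
bottle target [ 0.5996 -0.2822] top pts 320 [ 0.6016 -0.2805  0.0913]
carton target [0.5825 0.302 ] [0.5783 0.2912 0.1913] 1281
```

View pics/f.png

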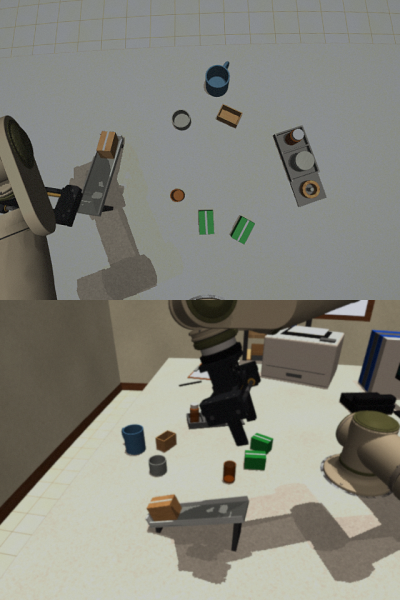

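View pics/t10.png

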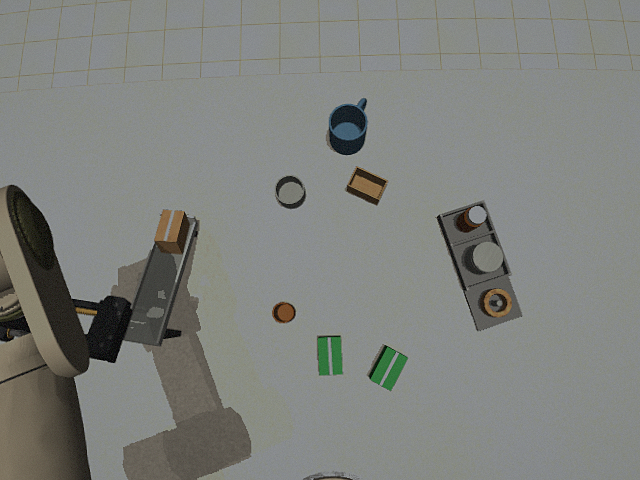

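All the stock is in place: the carton is at the stop (171,231), the bottle (475,216) and jar (487,257) are in their bays, and the roll is round the post (497,303). The robot is clear of everything.

```bash
python3 -c "
from workcell import ctrl
print(ctrl.finish_job())"
```

```text
the job is handed in; nothing more can be done
None
```

The job is done and handed in at about 31 s of the 102 s allowed. I set the bottle in the narrow bay, the jar in the wide bay and the roll flat over the post, in that order. Each was lowered until it touched, at 4–7 N, before I let go. I then let the carton go upright in the upper half of the lane, tilted to match the slope, and it slid down by itself to the stop.

**Last checks:**
- **Bottle, jar and roll:** each lies within about 3 mm of its target, at the expected height.
- **Left alone:** the opened bottle, jar and carton, the mug and both green look-alikes are unmoved, to about 1 mm.
- **Forces:** the wrist force readings I saw stayed below 8 N.
- **Carton:** the depth reading of its final position failed, because the gripper was in the measuring window. It read (0.578, 0.291) at a height of 0.191 m, which can't be the carton. I judged the carton from pictures in both views, where it stands upright against the stop.

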